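# Cull the bad brackets and cover the kitting tray

### The arm

A 6-joint arm with a two-finger parallel gripper is mounted at the origin on a cart in front of the work surface, level with it; the furniture and walls round the work are solid. World frame = base frame: x ahead of the robot, y to its left, z up, the work surface at z = 0. Lengths are in m, angles in rad, forces in N, time in s.
With the tool pointing down it reaches from about 0.25 to 0.725 m from the base axis. Payload 4 kg.
Tool frame: the origin (TCP) lies at the very end of the fingers, on their centre line; the grasp point (between the pads) lies 19 mm behind it; z points along the fingers, y is the line along which they close (so a half turn about z gives the same grasp; the last joint's range is limited). The gripper opens to 85 mm and grips with 20 to 120 N. Pads are 22 mm wide; open, the fingers measure 114 mm over their backs; the gripper's body (76 mm by 85 mm) begins 54 mm behind the grasp point. The pads swing forward as they close: fully open they stand 13 mm farther back than shut.
Start: joints at [-1.24, 0.241, 0.005, 1.335, 0, 1.571], TCP at [0.162, -0.473, 0.231] pointing down, gripper open.
Joint ranges: [-2.72, 2.72], [-1.05, 1.87], [-1.09, 1.28], [-1.99, 2.15], [-1.42, 1.44], [-3.14, 3.14]. Speed limits (rad/s): [2.79, 2.79, 3.14, 3.14, 3.14, 3.14].

### API

Orientations are given as a unit quaternion [x, y, z, w].
In Python, from workcell import bot, vision, workorder gives the robot as it stands.
- The arm moves only by the shell command python3 -m creep 'ROWS' [OPENING]. ROWS is JSON, a list of rows, each a list of 2 entries, a list of its own where there are three numbers: the shift along the tool's x, y, z in mm, then the turn, a rotation vector about the tool's x, y, z in rad. In form: [[[dx, dy, dz], [wx, wy, wz]], ...]. A call has 1 to 12 rows; each row shifts and turns the commanded pose from where the row before left it, along the tool's axes as they then stand; what a row does not reach is not made up. A row lasts 1/8 s, in which the tool goes at most 62.5 mm and 10.7 degrees, less where a joint would pass 70% of its speed; a pose out of reach is approached as far as the arm can. A call is refused whole if a number of a shift passes 62.5 or a number of a turn 0.188, either way. A call with a gripper value outside its range is refused whole. OPENING is the finger opening in mm, from 0 to 85.4, set as the call begins (- or left out, the last holds). The fingers move at their own pace and stop on an object; the grip force is fixed at half the most. Time passes only in rows, so rows that do not move let the fingers close. It gives the time, the measured TCP pose, the force, the opening and the grip force at its end, in the units of the state.
- bot.get_obs(): the state, without advancing time (a new reading comes with each control period).
- vision.camera(name): name is "scene" or "top" or "wrist"; returns a dict with "image" (384x512x3 uint8, blue, green, red), "z_map" (384x512 float32, m along the optical axis (not along the pixel's ray), 0 where there is no reading), "K" (3x3 intrinsics, pixels), "rvec" (rotation vector, rad) and "tvec" (3), from world to camera coordinates, as OpenCV has them; the wrist camera has in their place "tool_from_camera" (4x4, takes a point from camera to tool coordinates, whose origin is the TCP and whose axes are the flange's). Camera axes: x right, y down, z forward; pixel columns grow to the right and rows downward; lengths in m; the calibration is good to about 2 mm. The wrist camera is an equidistant fisheye: a pixel r from the principal point sees the ray r / f radians off the axis. A picture is of the moment at which its call begins: read the wrist's pose just before it.
- workorder.job_done(): hands the job in; it is judged then, once.
Trained networks look in a picture, given as the dict that the camera call returned (one of the last four; its "shot" number tells which), for a name from the list of things; names that differ only in an ending like _2 or _b are one class to them, and where a whole thing is asked for, a point or a joint stands for the part that bears it (a point fixed in the world has none). Each returns a list of dicts, best first, with "score" (0 to 1); they miss things now and then, are a little off and sometimes report something else, mostly with a low value. They report only what shows in the picture. A call takes as long as a camera call.
- vision.spot_in(picture, query): "position" ([column, row] in pixels, amid what is visible of it).
- vision.place_of(picture, query): "position" ([column, row] in pixels: a listed point, or the origin of a listed thing).
The state is a dict: "clock": time; "joint_pos": joint angles; "joint_vel": joint speeds; "tau": joint torques, N m; "eef_pos": TCP position; "tool_rot": TCP orientation; "ft_force": force on the tool from outside, world axes, zero at the start; "ft_torque": the same for the moment, N m; "grip_width": finger opening in m; "grasp_force": force on a finger pad.
Only numpy, scipy, OpenCV 4.12 (cv2) and the standard library are available. Lean on these libraries where they do the work, as an engineer would, in place of code of your own. Each camera call takes 0.05 s, during which the arm holds its last target. There are 200 camera calls.

### The job

Two of the five brass angle brackets standing in the blue kitting tray are bad: one has its leg bent over, one has its leg cut short. Move those two into the red reject bin and leave the three good ones standing where they are; then take the yellow cover off its sloped stand and lower it level onto the tray's two studs, keeping hold of it (no dropping) until both pins have entered its holes, so that it ends fully down on both shoulders. Leave the bottle, the spool and the blower alone.

Things in the scene. Friction and masses are not known exactly. Their poses are not given: they have to be found in the camera images.
- tray: Blue kitting tray, fixed. Base plate 74 (x) x 236 (y) x 6 mm; origin = centre of its underside, z up. Five cells along its y at y = -68, -34, 0, 34, 68 mm, parted by ribs 4 mm high, open at both x sides. The brackets stand on the plate's top, 6 mm above the origin, their y along the tray's y. Two studs: see the stud points.
- stud_1 (a point): Middle of the flat shoulder of the stud at tray y = -104 mm, x = 0, 50 mm above the tray's origin. Stud 16 mm across (22 mm at its foot); from the shoulder rises a pin of 8 mm diameter, 14 mm high, its last 5 mm tapered to 3 mm diameter.
- stud_2 (a point): The same for the other stud, at tray y = +104 mm.
- good_a: Brass angle bracket, 20 mm wide (x), 5 mm thick. Foot 26 mm long along its y, flat on the tray; origin = centre of the foot's underside, z up. The leg rises from the foot's -y end (centred at y = -10.5 mm). Good: the leg is upright, top 38 mm above the foot's underside. Must stay standing in the tray.
- good_b: Brass angle bracket, 20 mm wide (x), 5 mm thick. Foot 26 mm long along its y, flat on the tray; origin = centre of the foot's underside, z up. The leg rises from the foot's -y end (centred at y = -10.5 mm). Good, the same as good_a.
- good_c: Brass angle bracket, 20 mm wide (x), 5 mm thick. Foot 26 mm long along its y, flat on the tray; origin = centre of the foot's underside, z up. The leg rises from the foot's -y end (centred at y = -10.5 mm). Good, the same as good_a.
- bent_bracket: Brass angle bracket, 20 mm wide (x), 5 mm thick. Foot 26 mm long along its y, flat on the tray; origin = centre of the foot's underside, z up. The leg rises from the foot's -y end (centred at y = -10.5 mm). Bad: the leg, full length, leans 43 degrees over the foot, towards +y, its top edge 30 mm up. Can be gripped across the 20 mm width.
- short_bracket: Brass angle bracket, 20 mm wide (x), 5 mm thick. Foot 26 mm long along its y, flat on the tray; origin = centre of the foot's underside, z up. The leg rises from the foot's -y end (centred at y = -10.5 mm). Bad: the leg is upright but only 20 mm high.
- reject_bin: Red open box, fixed, 110 (x) x 130 (y) x 36 mm outside, walls and floor about 4 mm; origin = centre of its underside, z up.
- stand: Grey stand, fixed, 236 mm long along its y, 70 mm deep; origin = centre of its underside on the worktop. Its top slopes at 35 degrees: low edge at its -x side (towards the robot), with a 6 mm high lip, high edge at +x.
- cover: Yellow plate, loose, about 0.2 kg, 58 (x) x 232 (y) x 6 mm; origin = centre of its underside, z out of the handle side. At first it lies on the stand's slope. Black handle rail on its middle: 14 mm wide (y), 46 mm long (x), from 6 to 40 mm above the underside. Holes of 11 mm at x = 0, y = -104 and 104 mm; either end fits either stud. Fully down, its origin is level with the shoulders.
- dropper_bottle: Brown dropper bottle, 33 x 34 x 102 mm, standing; origin at the centre of its foot. Bystander.
- red_spool: Red thread spool, 32 x 32 x 52 mm, standing; origin at the centre of its foot. Bystander.
- blower: Pale blue rubber blower bulb, 45 x 45 x 92 mm, standing; origin at the centre of its foot. Bystander.

How it is judged:
By the outcome, as a careful person would: the job done as asked, in the order asked, and still so for the second after the job is handed in, with the robot touching nothing.
It also fails if it takes over 67 s, if anything falls off the work surface, if the arm or the gripper's body presses on something with over 40 N, if the wrist force passes 120 N, or if a joint passes its speed limit or range.

## Working session

There is one attempt and no reset: what is moved stays moved. The work goes in short steps, Python scripts to look and compute and a shell command to move; the robot and the scene stay as the last step left them, time stands still between calls to the robot, and variables do not carry over. Pictures are saved under pics/ and viewed, at most 10 in all, crops included, and the job is handed in when it is done.

```bash
ls; mkdir -p pics
cat > h.py <<'E'
import numpy as np,cv2
from scipy.spatial.transform import Rotation as R
from workcell import bot,vision,workorder
def cam(n):
    o=bot.get_obs(); c=vision.camera(n); c['obs']=o; return c
def T_wc(c): # world from camera
    T=np.eye(4)
    if 'rvec' in c:
        r=cv2.Rodrigues(np.array(c['rvec'],float))[0]; T[:3,:3]=r.T; T[:3,3]=-r.T@np.array(c['tvec'],float).ravel(); return T
    T[:3,:3]=R.from_quat(c['obs']['tool_rot']).as_matrix(); T[:3,3]=c['obs']['eef_pos']
    return T@np.array(c['tool_from_camera'])
def ray(c,uv):
    K=np.array(c['K']); x=(uv[0]-K[0,2])/K[0,0]; y=(uv[1]-K[1,2])/K[1,1]
    if 'rvec' in c: d=np.array([x,y,1.])
    else:
        t=np.hypot(x,y); d=np.array([x/t*np.sin(t),y/t*np.sin(t),np.cos(t)]) if t>1e-9 else np.array([0,0,1.])
    T=T_wc(c); d=T[:3,:3]@d; return T[:3,3],d/np.linalg.norm(d)
def at_z(c,uv,z):
    o,d=ray(c,uv); return o+d*(z-o[2])/d[2]
def tri(rs):
    A=0;b=0
    for o,d in rs:
        P=np.eye(3)-np.outer(d,d); A=A+P; b=b+P@o
    return np.linalg.solve(A,b)
def depth_pt(c,uv):
    z=c['z_map'][int(round(uv[1])),int(round(uv[0]))]; o,d=ray(c,uv); T=T_wc(c)
    return o+d*z/(d@T[:3,2])
def cloud(c):
    v,u=np.mgrid[:384,:512]; K=np.array(c['K']); z=c['z_map']; x=(u-K[0,2])/K[0,0]; y=(v-K[1,2])/K[1,1]
    if 'rvec' not in c:
        t=np.hypot(x,y)+1e-9; k=np.tan(np.minimum(t,1.5))/t; x=x*k;y=y*k
    T=T_wc(c); P=np.stack([x*z,y*z,z],-1)@T[:3,:3].T+T[:3,3]; P[z==0]=np.nan; return P
def fwd(v): return np.round(v,4).tolist()
E
python3 - <<'E'
from h import *
np.set_printoptions(precision=4,suppress=True)
cs={n:cam(n) for n in('scene','top')}
for n,c in cs.items():
    im=c['image'].copy(); print(n,c['K'].tolist(),T_wc(c)[:3].round(3).tolist())
    for q in ['tray','stud_1','good_a','bent_bracket','short_bracket','reject_bin','stand','cover','dropper_bottle','red_spool','blower']:
        for r in vision.place_of(c,q)[:5 if q in('good_a','stud_1') else 2]:
            p=r['position']; print(n,q,round(r['score'],2),np.round(p,1),depth_pt(c,p).round(3))
            cv2.circle(im,tuple(int(a) for a in p),2,(255,0,255),-1); cv2.putText(im,q[:5],tuple(int(a) for a in p),0,.3,(255,255,255))
    cs[n]=im
cv2.imwrite('pics/a.png',cv2.resize(cs['scene'],(800,600)))
cv2.imwrite('pics/b.png',cv2.resize(cs['top'],(800,600)))
E
```

```text
pics
scene [[478.2519902704424, 0.0, 253.26462366003418], [0.0, 478.2519902704424, 193.82678794550998], [0.0, 0.0, 1.0]] [[-0.592, -0.482, 0.646, -0.254], [-0.806, 0.361, -0.469, 0.576], [-0.007, -0.799, -0.602, 0.83]]
scene tray 0.83 [280.7 224.5] [ 0.479 -0.045  0.006]
scene stud_1 0.83 [256.4 223.9] [0.478 0.035 0.049]
scene stud_1 0.79 [308.9 188.8] [ 0.511 -0.169  0.049]
scene good_a 0.59 [291.4 213.3] [ 0.496 -0.097  0.007]
scene good_a 0.46 [264.9 229.5] [0.483 0.004 0.011]
scene bent_bracket 0.56 [300.8 205.3] [ 0.508 -0.14   0.007]
scene bent_bracket 0.24 [257.7 224. ] [0.477 0.032 0.049]
scene short_bracket 0.48 [279.2 217.5] [ 0.486 -0.045  0.025]
scene reject_bin 0.92 [345.8 187.7] [ 0.491 -0.298  0.008]
scene reject_bin 0.49 [267.2 226.8] [ 0.488 -0.008  0.011]
scene stand 0.81 [177.9 284.7] [0.435 0.284 0.029]
scene cover 0.93 [174.8 272.4] [0.448 0.282 0.055]
scene dropper_bottle 0.89 [193.4 224.1] [0.624 0.135 0.   ]
scene red_spool 0.7 [233.3 196.5] [ 0.638 -0.004  0.02 ]
scene blower 0.68 [293.  213.4] [ 0.496 -0.103  0.004]
scene blower 0.51 [284.6 178.2] [ 0.621 -
[... 607 characters left out ...]
bracket 0.28 [277.3 211.2] [ 0.497 -0.078  0.012]
top short_bracket 0.74 [237.3 218.3] [0.478 0.025 0.045]
top short_bracket 0.43 [271.9 211.3] [ 0.497 -0.064  0.013]
top reject_bin 0.95 [362.9 213.5] [ 0.492 -0.302  0.005]
top reject_bin 0.6 [318.8 160.2] [ 0.626 -0.18   0.044]
top stand 0.9 [144.9 222.9] [0.466 0.254 0.051]
top stand 0.63 [319.8 159.3] [ 0.628 -0.182  0.048]
top cover 0.73 [138.7 225.1] [0.461 0.268 0.056]
top cover 0.31 [321.3 157.2] [ 0.632 -0.185  0.056]
top dropper_bottle 0.51 [203.7 159.8] [0.628 0.113 0.029]
top red_spool 0.54 [252.4 152.1] [ 0.644 -0.012  0.052]
top blower 0.69 [318.1 159.5] [ 0.628 -0.179  0.042]
top blower 0.52 [275.  212.4] [ 0.494 -0.072  0.008]
```

Run:
```python
from h import *
s=cam('scene')['image'];t=cam('top')['image']
a=cv2.resize(s[150:300,120:400],(800,428),interpolation=2); 
cv2.imwrite('pics/c.png',np.vstack([cv2.resize(s[160:260,220:360],(420,300),interpolation=2)]))
b=np.hstack([cv2.resize(s[100:340,100:420],(400,300)),cv2.resize(t[100:280,90:410],(400,300))])
c=np.hstack([cv2.resize(s[170:260,220:340],(400,300),interpolation=2),cv2.resize(t[180:240,220:330],(400,300),interpolation=2)])
cv2.imwrite('pics/c.png',np.vstack([b,c]))
o=bot.get_obs(); print(R.from_quat(o['tool_rot']).as_matrix().round(3),o['eef_pos'],o['clock'],o['grip_width'],o['ft_force'])
```

```text
[[ 0.946  0.325  0.   ]
 [ 0.325 -0.946 -0.   ]
 [ 0.     0.    -1.   ]] [ 0.16242971 -0.47289549  0.2313072 ] 1.3 0.08539406329246153 [-0.3094427  -0.19078575  0.42734011]
```

View pics/c.png

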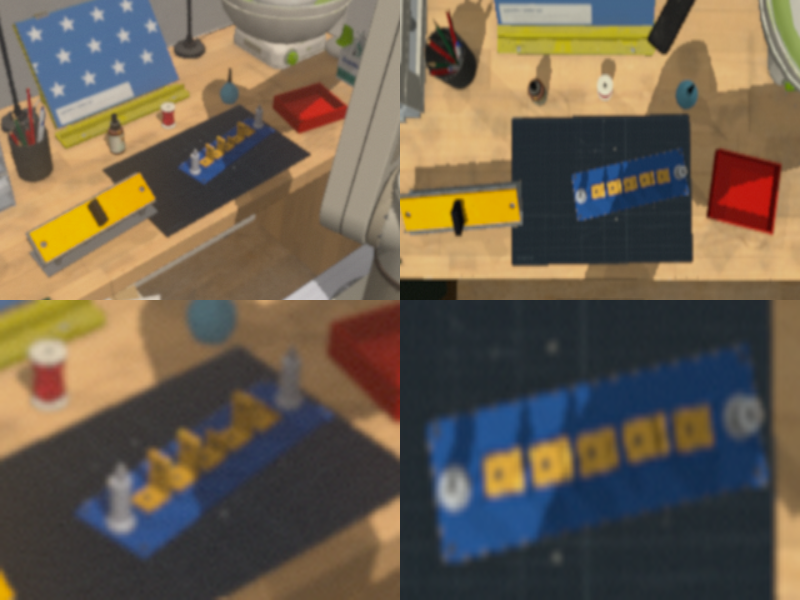

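```bash
cat >> h.py <<'E'
from scipy.optimize import least_squares
def down(yaw): # tool y axis at angle yaw in world, z down
    y=np.array([np.cos(yaw),np.sin(yaw),0]); z=np.array([0,0,-1.]); return np.stack([np.cross(y,z),y,z],1)
def plan(pos,Rm,n=None,start=None):
    """n equal rows [shift mm],[turn] from start (measured pose) to pos,Rm"""
    if start is None:
        o=bot.get_obs(); start=(np.array(o['eef_pos']),R.from_quat(o['tool_rot']).as_matrix())
    p0,R0=start; w=R.from_matrix(R0.T@Rm).as_rotvec(); d=np.array(pos)-p0
    if n is None: n=int(max(np.ceil(np.linalg.norm(w)/.175),np.ceil(np.linalg.norm(d)*1.15/.058),1))
    S=sum((R0@R.from_rotvec(w/n*i).as_matrix() for i in range(n)))
    s=np.linalg.solve(S,d)*1000
    print(n,'x [[%.1f,%.1f,%.1f],[%.4f,%.4f,%.4f]]'%(*s,*(w/n))); return pos,Rm
E
python3 - <<'E'
from h import *
plan([.5,-.07,.235],down(np.radians(10)))
c=cam('wrist');print(np.array(c['tool_from_camera']).round(3),np.array(c['K']).round(1))
E
```

```text
11 x [[51.7,5.2,-0.3],[0.0000,-0.0000,-0.1286]]
[[-0.    -0.954 -0.301  0.076]
 [ 1.     0.    -0.001  0.001]
 [ 0.001 -0.301  0.954 -0.142]
 [ 0.     0.     0.     1.   ]] [[297.3   0.  258. ]
 [  0.  297.3 194.7]
 [  0.    0.    1. ]]
```

```bash
python3 -m creep '[[[51.7,5.2,-0.3],[0,0,-0.1286]],[[51.7,5.2,-0.3],[0,0,-0.1286]],[[51.7,5.2,-0.3],[0,0,-0.1286]],[[51.7,5.2,-0.3],[0,0,-0.1286]],[[51.7,5.2,-0.3],[0,0,-0.1286]],[[51.7,5.2,-0.3],[0,0,-0.1286]],[[51.7,5.2,-0.3],[0,0,-0.1286]],[[51.7,5.2,-0.3],[0,0,-0.1286]],[[51.7,5.2,-0.3],[0,0,-0.1286]],[[51.7,5.2,-0.3],[0,0,-0.1286]],[[51.7,5.2,-0.3],[0,0,-0.1286]],[[0,0,0],[0,0,0]]]' 50
cat >> h.py <<'E'
def look(name,qs,n=3,sc=1.5,view=True):
    c=cam(name); im=cv2.resize(c['image'],None,fx=sc,fy=sc,interpolation=2)
    for q in qs:
        for r in vision.place_of(c,q)[:n]:
            p=np.array(r['position']); d=depth_pt(c,p); print(q,round(r['score'],2),p.round(1),'depth',d.round(4))
            cv2.circle(im,tuple(int(a*sc) for a in p),2,(255,0,255),-1)
            if view: cv2.putText(im,q[:5],tuple(int(a*sc)+3 for a in p),0,.35,(255,0,255))
    return c,im
E
python3 - <<'E'
from h import *
c,im=look('wrist',['stud_1','good_a','bent_bracket','short_bracket','tray'],4)
cv2.imwrite('pics/d.png',im)
P=cloud(c); np.save('d_cloud.npy',P); np.save('d_img.npy',c['image'])
E
```

```text
clock: 2.85
eef_pos: [0.4999, -0.0668, 0.2347]
tool_rot: [0.64, 0.768, 0.0, -0.0]
ft_force: [-0.1, -0.0, -0.8]
grip_width: 0.0502
grasp_force: 0.0
stud_1 0.8 [259.7  81.3] depth [0.4828 0.0321 0.0602]
stud_1 0.74 [259. 254.] depth [ 0.5183 -0.1654  0.0573]
stud_1 0.41 [259.1 190.2] depth [ 0.5063 -0.099   0.0114]
good_a 0.9 [260.1 192. ] depth [ 0.5081 -0.1016  0.0098]
good_a 0.87 [258.5 111.1] depth [ 0.4875 -0.0006  0.0097]
good_a 0.7 [260.4 139.3] depth [ 0.4961 -0.0345  0.0109]
good_a 0.37 [335.4 255.5] depth [ 0.5349 -0.0539  0.2542]
bent_bracket 0.69 [259.2 163.3] depth [ 0.5001 -0.0645  0.0112]
bent_bracket 0.63 [256.1 214.4] depth [ 0.507  -0.1235  0.0349]
bent_bracket 0.5 [389.5  46.5] depth [0.6255 0.1131 0.0374]
bent_bracket 0.29 [259.4 190.2] depth [ 0.5067 -0.099   0.0114]
short_bracket 0.56 [260.8 163.1] depth [ 0.502  -0.0639  0.0112]
tray 0.56 [258.5 165.7] depth [ 0.4998 -0.0679  0.0101]
```

View pics/d.png

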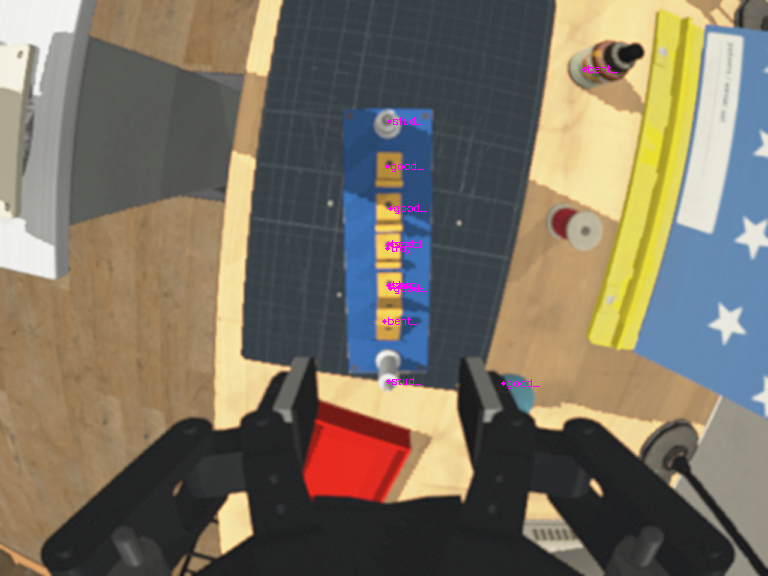

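Run:
```python
from h import *
S=[];rs={}
for n in('wrist','top','scene'):
    c=cam(n)
    for r in vision.place_of(c,'stud_1')[:2]:
        p=at_z(c,r['position'],.05); k=int(p[1]>-.07); rs.setdefault(k,[]).append(ray(c,r['position'])); print(n,k,p.round(4))
t={k:tri(v) for k,v in rs.items()}; print(t, np.linalg.norm(t[1]-t[0]))
d=t[1]-t[0]; a=np.arctan2(d[1],d[0]); print('yaw y-axis',np.degrees(a)-90); m=(t[0]+t[1])/2
P=np.load('d_cloud.npy').reshape(-1,3); I=np.load('d_img.npy').reshape(-1,3).astype(int)
u=np.array([np.cos(a),np.sin(a)]); x=np.array([u[1],-u[0]])
q=np.stack([(P[:,:2]-m[:2])@x,(P[:,:2]-m[:2])@u,P[:,2]],1)*1000
br=(I[:,2]>I[:,0]+50)&(abs(q[:,0])<25)&(abs(q[:,1])<95)&(q[:,2]<60)
b=q[br]; print(len(b))
for y in range(-90,90,4):
    s=b[(b[:,1]>=y)&(b[:,1]<y+4)]
    if len(s): print(y+2,len(s),'x %.1f %.1f'%tuple(np.percentile(s[:,0],[3,97])),'z',np.percentile(s[:,2],[5,50,95]).round(1))
```

```text
wrist 1 [0.4816 0.0295 0.05  ]
wrist 0 [ 0.5212 -0.1689  0.05  ]
top 1 [0.4763 0.0307 0.05  ]
scene 0 [ 0.5109 -0.1641  0.05  ]
scene 1 [0.4734 0.0422 0.05  ]
{1: array([0.48010087, 0.03235819, 0.03995772]), 0: array([ 0.5224402 , -0.1751393 ,  0.03827305])} 0.2117797563776952
yaw y-axis 11.53273984136969
1823
-80 6 x -8.4 0.8 z [ 5.3 10.2 10.9]
-76 22 x -12.5 6.3 z [ 5.2 11.7 13.9]
-72 24 x -11.4 5.4 z [13.9 16.6 17.7]
-68 25 x -9.7 7.5 z [19.2 20.8 22.8]
-64 22 x -11.7 6.7 z [22.7 24.6 26.5]
-60 42 x -11.9 7.5 z [ 8.8 28.5 31.3]
-56 65 x -11.9 7.4 z [ 9.6 11.5 34.8]
-52 56 x -11.4 7.4 z [31.9 33.9 35.8]
-44 6 x 0.5 7.1 z [42.7 43.3 43.5]
-40 84 x -9.5 8.5 z [17.8 43.  44.4]
-36 135 x -9.4 8.0 z [ 9.8 18.7 41.1]
-32 49 x -9.8 9.5 z [ 8.6 10.3 11.7]
-28 44 x -9.7 9.2 z [ 9.5 10.5 11.5]
-24 45 x -9.6 9.6 z [ 9.5 10.7 11.7]
-20 48 x -9.5 9.6 z [ 9.2 10.6 11.8]
-16 20 x -8.7 8.9 z [ 8.1 10.  11.2]
-12 1 x -10.6 -10.6 z [8.7 8.7 8.7]
-8 38 x -8.9 8.2 z [24.4 25.3 26.1]
-4 91 x -10.3 8.3 z [ 9.6 18.7 26.3]
0 48 x -9.8 8.6 z [ 9.4 10.5 11.5]
4 51 x -10.2 8.7 z [ 9.2 10.5 11.4]
8 53 x -10.1 8.8 z [ 9.3 10.7 11.7]
12 50 x -10.0 8.9 z [ 5.7 10.6 11.6]
16 50 x -9.3 8.4 z [ 5.1 10.3 11.5]
20 11 x -9.9 11.6 z [5.8 6.7 8.9]
24 18 x -9.9 9.3 z [ 5.8 43.3 44.5]
28 118 x -8.8 9.1 z [10.1 36.1 43.7]
32 53 x -9.5 9.1 z [ 7.5 10.6 12.3]
36 52 x -9.3 9.2 z [ 9.8 10.8 12. ]
40 40 x -9.0 9.3 z [ 9.3 10.7 12.2]
44 44 x -8.8 9.3 z [ 9.  10.7 11.6]
48 50 x -8.5 9.4 z [ 8.8 10.3 11.7]
52 10 x -6.2 5.4 z [10.1 10.9 12. ]
60 62 x -7.0 9.8 z [42.5 43.6 45. ]
64 67 x -7.9 9.7 z [ 9.6 12.3 43.7]
68 61 x -8.7 9.7 z [ 5.9 10.6 11.6]
72 45 x -8.6 9.8 z [ 6.4 10.7 12.1]
76 38 x -7.1 9.9 z [ 9.7 11.1 12.3]
80 49 x -7.1 11.2 z [ 9.6 10.7 11.8]
84 30 x -7.0 10.0 z [ 9.7 10.8 12.1]
```

Run:
```python
from h import *
P=np.load('d_cloud.npy').reshape(-1,3); I=np.load('d_img.npy').reshape(-1,3).astype(int)
a=np.radians(10); x=np.array([np.cos(a),np.sin(a)]);u=np.array([-x[1],x[0]]); m=np.array([.5,-.068])
q=np.stack([(P[:,:2]-m)@x,(P[:,:2]-m)@u,P[:,2]],1)*1000
blue=(I[:,0]>I[:,2]+40)&(abs(q[:,0])<60)&(abs(q[:,1])<135)&(q[:,2]>2)&(q[:,2]<9)
b=q[blue].astype(np.float32); r=cv2.minAreaRect(b[:,:2]); print('tray rect local',r, 'z',np.median(b[:,2]))
br=(I[:,2]>I[:,0]+50)&(abs(q[:,0])<25)&(abs(q[:,1])<95)&(q[:,2]<60)&(q[:,2]>8)
b=q[br]
for y in(-68,-34,0,34,68):
    s=b[abs(b[:,1]-y)<17]; print(y,np.percentile(s[:,0],[2,98]),np.percentile(s[:,1],[2,98]),cv2.minAreaRect(s[:,:2].astype(np.float32)))
for n,(lx,ly) in dict(short=(0,0),bent=(0,-68)).items(): print(n,m+(lx*x+ly*u)/1000)
```

```text
Traceback (most recent call last):
cv2.error: OpenCV(4.12.0) /io/opencv/modules/imgproc/src/convhull.cpp:143: error: (-215:Assertion failed) total >= 0 && (depth == CV_32F || depth == CV_32S) in function 'convexHull'
```

Run:
```python
from h import *
P=np.load('d_cloud.npy').reshape(-1,3); I=np.load('d_img.npy').reshape(-1,3).astype(int)
a=np.radians(10); x=np.array([np.cos(a),np.sin(a)]);u=np.array([-x[1],x[0]]); m=np.array([.5,-.068])
q=np.stack([(P[:,:2]-m)@x,(P[:,:2]-m)@u,P[:,2]],1)*1000
blue=(I[:,0]>I[:,2]*1.8)&(I[:,0]>70)&(abs(q[:,0])<60)&(abs(q[:,1])<135)&(q[:,2]<25)
b=q[blue]; print(len(b),np.percentile(b[:,2],[5,50,95]) if len(b) else I[(abs(q[:,0]-25)<5)&(abs(q[:,1])<50)][:5])
if len(b): print('tray',np.percentile(b,[1,99],axis=0),cv2.minAreaRect(np.ascontiguousarray(b[:,:2],np.float32)))
br=(I[:,2]>I[:,0]+50)&(abs(q[:,0])<25)&(abs(q[:,1])<95)&(q[:,2]<60)&(q[:,2]>8)
b=q[br]
for y in(-68,-34,0,34,68):
    s=b[abs(b[:,1]-y)<17]; print(y,np.percentile(s[:,0],[2,98]).round(1),np.percentile(s[:,1],[2,98]).round(1),cv2.minAreaRect(np.ascontiguousarray(s[:,:2],np.float32)))
for n,(lx,ly) in dict(short=(0,0),bent=(0,-68)).items(): print(n,m+(lx*x+ly*u)/1000)
```

```text
7055 [4.06134901 5.62073586 7.05282258]
tray [[ -37.22464631 -112.25523305    2.02661291]
 [  36.0802428   116.28866473    9.55301667]] ((-0.8886795043945312, 0.6327285766601562), (75.44168090820312, 235.32252502441406), 0.5888796448707581)
-68 [-9.1  9.9] [-80.3 -54.7] ((0.36379241943359375, -68.21520233154297), (27.994709014892578, 19.473718643188477), 88.96875762939453)
-34 [-8.3 10.9] [-45.5 -21. ] ((1.352407455444336, -32.985923767089844), (19.424560546875, 25.773393630981445), 0.027445770800113678)
0 [-9.6  9.3] [-12.   13.7] ((0.3582754135131836, -0.012523651123046875), (32.512569427490234, 19.99186134338379), 89.97915649414062)
34 [-9.7  8.9] [21.8 46.5] ((0.27643680572509766, 32.041141510009766), (22.503971099853516, 29.179153442382812), 0.27722984552383423)
68 [-8.5  8.9] [54.9 79.8] ((-0.04596519470214844, 67.45650482177734), (25.599369049072266, 18.83966064453125), 87.59465789794922)
short [ 0.5   -0.068]
bent [ 0.51180808 -0.13496693]
```

```bash
python3 -m creep '[[[-1.5,0,45],[0,0,0]],[[0,0,45],[0,0,0]],[[0,0,45],[0,0,0]],[[0,0,45],[0,0,0]],[[0,0,25],[0,0,0]],[[0,0,20],[0,0,0]],[[0,0,0],[0,0,0]]]' 50 && python3 -m creep '[[[0,0,0],[0,0,0]],[[0,0,0],[0,0,0]],[[0,0,0],[0,0,0]],[[0,0,0],[0,0,0]],[[0,0,0],[0,0,0]]]' 0
python3 - <<'E'
from h import *
c=cam('wrist');cv2.imwrite('pics/e.png',c['image'][60:330,120:400])
E
```

```text
clock: 4.32
eef_pos: [0.4985, -0.0715, 0.0081]
tool_rot: [0.643, 0.766, -0.001, -0.002]
ft_force: [0.2, 0.6, -0.1]
grip_width: 0.05
grasp_force: 0.0
clock: 4.95
eef_pos: [0.5013, -0.0718, 0.0111]
tool_rot: [0.643, 0.766, 0.001, 0.001]
ft_force: [-1.1, 0.5, 5.9]
grip_width: 0.0173
grasp_force: 67.1
```

View pics/e.png

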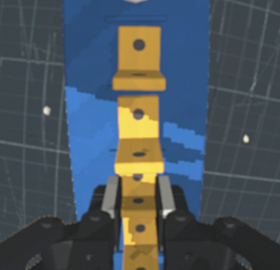

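```bash
python3 -m creep '[[[0,0,-20],[0,0,0]],[[0,0,-40],[0,0,0]],[[0,0,-40],[0,0,0]],[[-50.8,-11.8,0],[0,0,0]],[[-50.8,-11.8,0],[0,0,0]],[[-50.8,-11.8,0],[0,0,0]],[[-50.8,-11.8,0],[0,0,0]],[[0,0,0],[0,0,0]]]'
python3 - <<'E'
from h import *
c=cam('wrist');t=cam('top')
for q in('short_bracket','reject_bin'):print(q,[(round(r['score'],2),np.round(r['position']),depth_pt(c,r['position']).round(3)) for r in vision.place_of(c,q)[:2]])
P=cloud(t).reshape(-1,3); I=t['image'].reshape(-1,3).astype(int)
s=(I[:,2]>I[:,1]*2.2)&(I[:,2]>I[:,0]*2.2)&(P[:,1]<-.2)&(P[:,2]<.06)
b=P[s]; print(cv2.minAreaRect(np.ascontiguousarray(b[:,:2],np.float32)),np.percentile(b,[1,99],axis=0))
s2=s&(P[:,2]>.025); b=P[s2]; print(cv2.minAreaRect(np.ascontiguousarray(b[:,:2],np.float32)))
cv2.imwrite('pics/f.png',np.hstack([c['image'],t['image'][:, 150:]])[:,:800])
E
```

```text
clock: 6.0
eef_pos: [0.4885, -0.2835, 0.1097]
tool_rot: [0.645, 0.764, -0.0, 0.001]
ft_force: [-0.1, 0.7, -0.5]
grip_width: 0.0171
grasp_force: 64.5
short_bracket [(0.83, array([258., 241.]), array([ 0.487, -0.278,  0.109]))]
reject_bin []
((0.4923793375492096, -0.28895482420921326), (0.1053362563252449, 0.10838337987661362), 79.6423110961914) [[ 0.43551358 -0.32663227  0.00090483]
 [ 0.55112023 -0.23024124  0.03833773]]
((0.4929686188697815, -0.28558671474456787), (0.09821873158216476, 0.10826455056667328), 79.46495056152344)
```

View pics/f.png

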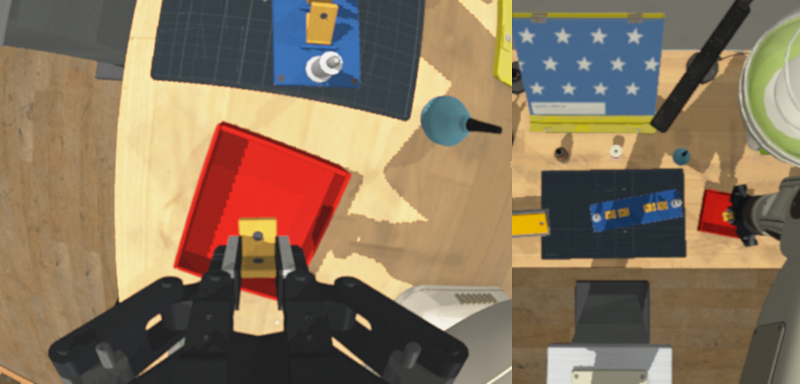

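```bash
python3 -m creep '[[[5,0,40],[0,0,0]],[[5,0,35],[0,0,0]],[[0,0,20],[0,0,0]],[[0,0,0],[0,0,0]]]' && python3 -m creep '[[[0,0,0],[0,0,0]],[[0,0,0],[0,0,0]],[[0,0,-10],[0,0,0]],[[0,0,-40],[0,0,0]],[[0,0,-50],[0,0,0]],[[0,0,0],[0,0,0]]]' 44
python3 - <<'E'
from h import *
c=cam('wrist')
for q in('short_bracket','bent_bracket'):print(q,[(round(r['score'],2),np.round(r['position']),depth_pt(c,r['position']).round(3)) for r in vision.place_of(c,q)[:2]])
a=np.radians(10);x=np.array([np.cos(a),np.sin(a)]);u=np.array([-x[1],x[0]])
t=np.array([.5,-.068])+u*-.0685
plan([*t,.11],down(a)); print(t)
E
```

```text
clock: 6.7
eef_pos: [0.4859, -0.2676, 0.013]
tool_rot: [0.642, 0.767, -0.0, -0.002]
ft_force: [0.3, 1.3, 1.1]
grip_width: 0.0173
grasp_force: 64.5
clock: 7.45
eef_pos: [0.4906, -0.2721, 0.1208]
tool_rot: [0.643, 0.766, 0.001, 0.006]
ft_force: [0.5, 0.1, -0.1]
grip_width: 0.0442
grasp_force: 0.0
short_bracket [(0.63, array([252., 180.]), array([ 0.484, -0.264,  0.009]))]
bent_bracket [(0.72, array([310.,  42.]), array([ 0.51 , -0.139,  0.02 ]))]
3 x [[42.7,16.0,1.6],[0.0000,0.0000,-0.0001]]
[ 0.5118949  -0.13545933]
```

```bash
python3 -m creep '[[[42.7,16,1.6],[0,0,0]],[[42.7,16,1.6],[0,0,0]],[[42.7,16,1.6],[0,0,0]],[[0,0,0],[0,0,0]],[[0,0,0],[0,0,0]]]'
python3 - <<'E'
from h import *
c=cam('wrist')
for q in('bent_bracket','good_a'):print(q,[(round(r['score'],2),np.round(r['position']),depth_pt(c,r['position']).round(4)) for r in vision.place_of(c,q)[:3]])
plan([.5119,-.1354,.010],down(np.radians(10)),1)
E
```

```text
clock: 8.22
eef_pos: [0.5114, -0.1355, 0.1088]
tool_rot: [0.643, 0.766, -0.001, -0.001]
ft_force: [-0.0, -0.4, -0.1]
grip_width: 0.0438
grasp_force: 0.0
bent_bracket [(0.72, array([258., 192.]), array([ 0.5092, -0.1255,  0.0343])), (0.5, array([428.,  93.]), array([ 0.6356, -0.0183,  0.0212]))]
good_a [(0.78, array([260.,  73.]), array([ 0.4944, -0.0361,  0.0123])), (0.77, array([261.,  33.]), array([ 0.4904, -0.0108,  0.0437])), (0.68, array([262., 153.]), array([ 0.5071, -0.0998,  0.011 ]))]
1 x [[1.1,0.5,99.4],[-0.0008,-0.0001,-0.0017]]
```

```bash
python3 -m creep '[[[0,0,40],[0,0,0]],[[0,0,30],[0,0,0]],[[0,0,20],[0,0,0]],[[0,0,9],[0,0,0]],[[0,0,0],[0,0,0]]]' && python3 -m creep '[[[0,0,0],[0,0,0]],[[0,0,0],[0,0,0]],[[0,0,0],[0,0,0]],[[0,0,0],[0,0,0]],[[0,0,-20],[0,0,0]],[[0,0,-40],[0,0,0]],[[0,0,-45],[0,0,0]],[[0,0,0],[0,0,0]]]' 0
python3 - <<'E'
from h import *
plan([.488,-.325,.11],down(np.radians(10)))
c=cam('wrist')
for q in('bent_bracket','short_bracket','reject_bin'):print(q,[(round(r['score'],2),np.round(r['position']),depth_pt(c,r['position']).round(4)) for r in vision.place_of(c,q)[:3]])
E
```

```text
clock: 9.0
eef_pos: [0.5117, -0.1361, 0.0105]
tool_rot: [0.643, 0.766, -0.0, -0.0]
ft_force: [-0.5, -0.7, 0.4]
grip_width: 0.044
grasp_force: 0.0
clock: 10.0
eef_pos: [0.5151, -0.1361, 0.1198]
tool_rot: [0.643, 0.766, 0.002, 0.004]
ft_force: [0.1, -0.1, -0.9]
grip_width: 0.018
grasp_force: 58.8
4 x [[-45.3,-14.9,2.5],[0.0019,0.0008,0.0001]]
bent_bracket [(0.72, array([257., 244.]), array([ 0.5113, -0.1221,  0.141 ]))]
short_bracket []
reject_bin []
```

```bash
python3 -m creep '[[[-45.3,-14.9,2.5],[0,0,0]],[[-45.3,-14.9,2.5],[0,0,0]],[[-45.3,-14.9,2.5],[0,0,0]],[[-45.3,-14.9,2.5],[0,0,0]],[[0,0,40],[0,0,0]],[[0,0,35],[0,0,0]],[[0,0,20],[0,0,0]],[[0,0,0],[0,0,0]]]' && python3 -m creep '[[[0,0,0],[0,0,0]],[[0,0,0],[0,0,0]],[[0,0,-10],[0,0,0]],[[0,0,-40],[0,0,0]],[[0,0,-60],[0,0,0]],[[0,0,-60],[0,0,0]],[[0,0,0],[0,0,0]]]' 44
python3 - <<'E'
from h import *
c=cam('wrist');s=cam('scene');t=cam('top')
for q in('bent_bracket','short_bracket'):print(q,[(round(r['score'],2),np.round(r['position']),depth_pt(c,r['position']).round(4)) for r in vision.place_of(c,q)[:3]])
cv2.imwrite('pics/g.png',np.hstack([cv2.resize(c['image'][60:300,120:400],(350,300)),cv2.resize(s['image'][150:310,120:370],(450,288))[:300] if 0 else cv2.resize(s['image'][150:310,120:370],(450,300))]))
# cover cloud from scene & top
for n,k in(('scene',s),('top',t)):
    P=cloud(k).reshape(-1,3);I=k['image'].reshape(-1,3).astype(int)
    m=(I[:,2]>150)&(I[:,1]>100)&(I[:,0]<70)&(P[:,1]>.1)&(P[:,0]<.6)&(P[:,2]<.15)
    b=P[m];
    for _ in range(3):
        ce=b.mean(0);_,_,V=np.linalg.svd(b-ce,full_matrices=False);nn=V[2]*np.sign(V[2][2]); b=b[abs((b-ce)@nn)<.004]
    l=V[0]*np.sign(V[0][1]); w=np.cross(l,nn)
    e=[(np.percentile((b-ce)@v,[1,99])*1000).round(1) for v in(l,w)]
    cc=ce+l*np.mean(e[0])/1000+w*np.mean(e[1])/1000
    print(n,len(b),'n',nn.round(3),'tilt',np.degrees(np.arccos(nn[2])).round(1),'long',l.round(3),e,'centre top',cc.round(4))
E
```

```text
clock: 11.2
eef_pos: [0.4834, -0.3234, 0.0085]
tool_rot: [0.643, 0.766, -0.0, -0.002]
ft_force: [-0.1, 0.3, -0.5]
grip_width: 0.0183
grasp_force: 64.6
clock: 12.08
eef_pos: [0.4883, -0.3265, 0.1883]
tool_rot: [0.643, 0.766, 0.001, 0.007]
ft_force: [-0.6, -0.4, 0.9]
grip_width: 0.0437
grasp_force: 0.0
bent_bracket [(0.94, array([250., 164.]), array([ 0.4792, -0.3155,  0.0297])), (0.6, array([401.,  77.]), array([ 0.6202, -0.19  ,  0.0307]))]
short_bracket [(0.76, array([264., 115.]), array([ 0.4844, -0.2634,  0.0088]))]
scene 2234 n [-0.569 -0.04   0.822] tilt 34.8 long [-0.07   0.998 -0.   ] [array([-121.4,  106.9]), array([-28.2,  28.7])] centre top [0.4573 0.2746 0.0459]
top 1645 n [-0.564 -0.037  0.825] tilt 34.4 long [-0.069  0.998 -0.002] [array([-113.2,  114.6]), array([-30.7,  27.1])] centre top [0.4586 0.2725 0.0473]
```

View pics/g.png

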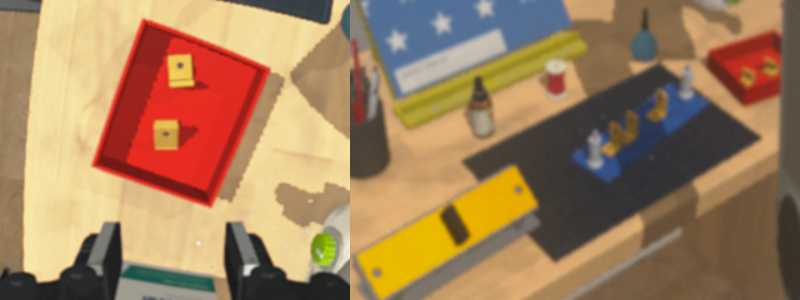

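```bash
cat >> h.py <<'E'
n0=np.array([-.570,-.040,.819]);n0/=np.linalg.norm(n0)
l0=np.array([-.0695,.9976,0]);l0-=n0*(l0@n0);l0/=np.linalg.norm(l0)
C0=np.array([.458,.2735,.0466])
RG=np.stack([np.cross(l0,-n0),l0,-n0],1)
E
python3 - <<'E'
from h import *
s=plan([.40,.15,.22],down(np.radians(94)),10)
plan(C0+n0*.085,RG,6,s)
E
```

```text
10 x [[41.6,32.2,-4.1],[-0.0000,-0.0004,-0.1466]]
6 x [[1.5,19.9,17.7],[-0.0000,-0.1015,0.0000]]
```

```bash
python3 -m creep '[[[41.6,32.2,-4],[0,0,-0.1466]],[[41.6,32.2,-4],[0,0,-0.1466]],[[41.6,32.2,-4],[0,0,-0.1466]],[[41.6,32.2,-4],[0,0,-0.1466]],[[41.6,32.2,-4],[0,0,-0.1466]],[[41.6,32.2,-4],[0,0,-0.1466]],[[41.6,32.2,-4],[0,0,-0.1466]],[[41.6,32.2,-4],[0,0,-0.1466]],[[41.6,32.2,-4],[0,0,-0.1466]],[[41.6,32.2,-4],[0,0,-0.1466]]]' && python3 -m creep '[[[1.5,19.9,17.7],[0,-0.1015,0]],[[1.5,19.9,17.7],[0,-0.1015,0]],[[1.5,19.9,17.7],[0,-0.1015,0]],[[1.5,19.9,17.7],[0,-0.1015,0]],[[1.5,19.9,17.7],[0,-0.1015,0]],[[1.5,19.9,17.7],[0,-0.1015,0]],[[0,0,0],[0,0,0]],[[0,0,0],[0,0,0]]]'
python3 - <<'E'
from h import *
print(bot.get_obs()['joint_pos'])
plan(C0+n0*.085,RG,1)
c=cam('wrist')
cv2.imwrite('pics/i.png',c['image'])
for q in('cover','stand'):print(q,[(round(r['score'],2),np.round(r['position']),depth_pt(c,r['position']).round(4)) for r in vision.place_of(c,q)[:2]])
P=cloud(c).reshape(-1,3);I=c['image'].reshape(-1,3).astype(int)
q=(P-C0)@np.stack([np.cross(l0,n0),l0,n0],1)*1000
y=(I[:,2]>120)&(I[:,1]>80)&(I[:,0]<80)&(abs(q[:,2])<15)&(abs(q[:,0])<45)&(abs(q[:,1])<130)
b=q[y];A=np.c_[b[:,:2],np.ones(len(b))];print('plane',np.linalg.lstsq(A,b[:,2],rcond=None)[0],'ext',np.percentile(b,[1,99],axis=0).round(1),cv2.minAreaRect(np.ascontiguousarray(b[:,:2],np.float32)))
k=(I.max(1)<70)&(q[:,2]>5)&(q[:,2]<45)&(abs(q[:,0])<40)&(abs(q[:,1])<25)
b=q[k&(q[:,2]>28)];print('rail',len(b),np.percentile(b,[2,50,98],axis=0).round(1) if len(b) else '',cv2.minAreaRect(np.ascontiguousarray(b[:,:2],np.float32)))
E
```

```text
clock: 13.58
eef_pos: [0.3991, 0.15, 0.2193]
tool_rot: [-0.037, 0.999, -0.0, -0.002]
ft_force: [0.2, 1.7, 0.1]
grip_width: 0.0443
grasp_force: 0.0
clock: 14.58
eef_pos: [0.41, 0.2688, 0.1169]
tool_rot: [-0.034, 0.954, 0.01, 0.299]
ft_force: [-0.0, 0.3, 0.2]
grip_width: 0.0439
grasp_force: 0.0
[ 0.82539733  0.0549193  -0.75003452  0.29872579 -0.40277395  0.65798692]
1 x [[0.6,1.4,0.2],[-0.0014,-0.0023,0.0011]]
cover [(0.95, array([260., 196.]), array([0.4258, 0.2699, 0.0662]))]
stand [(0.86, array([264., 161.]), array([0.4311, 0.2737, 0.0279]))]
plane [-0.00232222  0.00023509 -0.2292707 ] ext [[ -29.4 -113.3   -1.9]
 [  27.3  112.8    1.3]] ((-0.6378879547119141, -0.23828125), (62.18362045288086, 233.12196350097656), 1.0612900257110596)
rail 1029 [[-23.7  -5.9  30.8]
 [ -4.6  -0.2  33.6]
 [ 18.3   5.8  35. ]] ((-2.281492233276367, 0.05336427688598633), (11.98235034942627, 43.88758087158203), 89.80098724365234)
```

View pics/i.png

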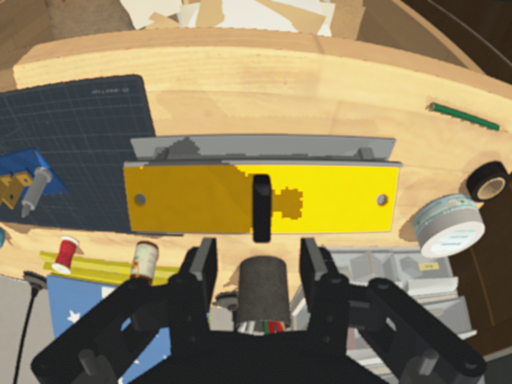

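```bash
python3 -m creep '[[[0.6,1.4,30],[0,0,0]],[[0,0,25],[0,0,0]],[[0,0,15],[0,0,0]],[[0,0,10],[0,0,0]],[[0,0,0],[0,0,0]]]' && python3 -m creep '[[[0,0,0],[0,0,0]],[[0,0,0],[0,0,0]],[[0,0,0],[0,0,0]],[[0,0,0],[0,0,0]],[[0,0,0],[0,0,0]],[[0,0,0],[0,0,0]]]' 0
python3 - <<'E'
from h import *
plan(C0+n0*.005,RG,1)
E
```

```text
clock: 15.35
eef_pos: [0.4559, 0.2734, 0.0513]
tool_rot: [-0.033, 0.953, 0.01, 0.3]
ft_force: [-0.9, -0.9, 0.4]
grip_width: 0.0442
grasp_force: 0.0
clock: 16.1
eef_pos: [0.4554, 0.2741, 0.0522]
tool_rot: [-0.033, 0.953, 0.011, 0.3]
ft_force: [-4.9, -0.7, 6.8]
grip_width: 0.0131
grasp_force: 59.6
1 x [[1.1,-0.8,1.1],[0.0005,0.0012,0.0001]]
```

```bash
python3 -m creep '[[[0,0,-10],[0,0,0]],[[0,0,-20],[0,0,0]],[[0,0,-30],[0,0,0]],[[0,0,-35],[0,0,0]],[[0,0,-35],[0,0,0]],[[0,0,0],[0,0,0]]]'
python3 - <<'E'
from h import *
s=plan([.43,.22,.18],down(np.radians(94)),6)
plan([.50,-.068,.16],down(np.radians(100)),8,s)
E
```

```text
clock: 16.85
eef_pos: [0.3807, 0.2697, 0.1602]
tool_rot: [-0.034, 0.953, 0.012, 0.301]
ft_force: [1.3, -0.0, -1.4]
grip_width: 0.013
grasp_force: 59.0
6 x [[-8.4,-8.8,-0.5],[0.0006,0.1019,0.0002]]
8 x [[-4.5,-36.8,2.5],[0.0000,0.0000,-0.0131]]
```

```bash
python3 -m creep '[[[-8.4,-8.8,-0.5],[0,0.1019,0]],[[-8.4,-8.8,-0.5],[0,0.1019,0]],[[-8.4,-8.8,-0.5],[0,0.1019,0]],[[-8.4,-8.8,-0.5],[0,0.1019,0]],[[-8.4,-8.8,-0.5],[0,0.1019,0]],[[-8.4,-8.8,-0.5],[0,0.1019,0]]]' && python3 -m creep '[[[-4.5,-36.8,2.5],[0,0,-0.0131]],[[-4.5,-36.8,2.5],[0,0,-0.0131]],[[-4.5,-36.8,2.5],[0,0,-0.0131]],[[-4.5,-36.8,2.5],[0,0,-0.0131]],[[-4.5,-36.8,2.5],[0,0,-0.0131]],[[-4.5,-36.8,2.5],[0,0,-0.0131]],[[-4.5,-36.8,2.5],[0,0,-0.0131]],[[-4.5,-36.8,2.5],[0,0,-0.0131]],[[0,0,0],[0,0,0]],[[0,0,0],[0,0,0]]]'
python3 - <<'E'
from h import *
a=np.radians(100)
plan([.5,-.068,.16],down(a),1)
for n in('wrist','scene','top'):
    c=cam(n); cv2.imwrite('pics/j_%s.png'%n,c['image'])
    P=cloud(c).reshape(-1,3);I=c['image'].reshape(-1,3).astype(int)
    m=(I[:,2]>110)&(I[:,1]>70)&(I[:,0]<.5*I[:,1])&(abs(P[:,1]+.07)<.14)&(abs(P[:,0]-.5)<.08)&(P[:,2]>.1)&(P[:,2]<.19)
    b=P[m]
    if len(b)<50: print(n,len(b));continue
    for _ in range(3):
        ce=b.mean(0);_,_,V=np.linalg.svd(b-ce,full_matrices=False);nn=V[2]*np.sign(V[2][2]);b=b[abs((b-ce)@nn)<.004]
    print(n,len(b),'n',nn.round(4),'c',ce.round(4),cv2.minAreaRect(np.ascontiguousarray(b[:,:2],np.float32)))
    print([(round(r['score'],2),np.round(r['position'],1)) for r in vision.place_of(c,'cover')[:2]],[(round(r['score'],2),np.round(r['position'],1),depth_pt(c,r['position']).round(3)) for r in vision.place_of(c,'stud_1')[:3]])
E
```

```text
clock: 17.6
eef_pos: [0.4306, 0.2185, 0.1769]
tool_rot: [-0.035, 0.999, -0.0, -0.003]
ft_force: [0.5, 0.6, -2.9]
grip_width: 0.0128
grasp_force: 58.8
clock: 18.85
eef_pos: [0.4992, -0.069, 0.1565]
tool_rot: [-0.087, 0.996, 0.001, -0.002]
ft_force: [-0.9, 0.0, -1.8]
grip_width: 0.0126
grasp_force: 59.1
1 x [[-0.9,0.8,-3.5],[0.0014,-0.0046,-0.0006]]
wrist 27046 n [ 0.0018 -0.0011  1.    ] c [ 0.4923 -0.0709  0.1501] ((0.4977940320968628, -0.07005053013563156), (0.0596126951277256, 0.23359152674674988), 9.960434913635254)
[(0.96, array([260.8, 238.5]))] [(0.96, array([374.7, 197.7]), array([ 0.46 , -0.011,  0.15 ])), (0.69, array([148.5, 195.9]), array([ 0.48 , -0.134,  0.15 ])), (0.55, array([326.3, 183.9]), array([ 0.488, -0.   ,  0.01 ]))]
scene 1131 n [0.0032 0.0012 1.    ] c [ 0.4917 -0.0561  0.1507] ((0.49693965911865234, -0.0691760778427124), (0.06289216130971909, 0.23576878011226654), 9.539926528930664)
[(0.91, array([284.9, 172.7]))] [(0.77, array([308.4, 190.3]), array([ 0.511, -0.168,  0.045])), (0.77, array([256.2, 226. ]), array([0.475, 0.038, 0.046])), (0.58, array([234.9, 199.7]), array([ 0.637, -0.008,  0.008]))]
top 682 n [0.0025 0.0042 1.    ] c [0.4847 0.0127 0.1523] ((0.48519861698150635, 0.005173996090888977), (0.05738876014947891, 0.07944534718990326), 9.5940580368042)
[] [(0.47, array([237. , 219.8]), array([0.476, 0.021, 0.154]))]
```

Run:
```python
from h import *
P=np.load('d_cloud.npy').reshape(-1,3)
def f(P,c0,lab):
    for c in c0:
        d=np.hypot(*(P[:,:2]-c).T)
        for lo,hi in((.044,.054),(.056,.07)):
            b=P[(d<.02)&(P[:,2]>lo)&(P[:,2]<hi)]
            if len(b)>4: print(lab,(lo,hi),len(b),'med',np.median(b,0).round(4),'mid',((np.percentile(b,3,axis=0)+np.percentile(b,97,axis=0))/2).round(4),'ext',(np.ptp(b,axis=0)*1000).round(1))
S=[[.5186,-.1705],[.482,.0345]]
f(P,S,'d')
for n in('scene',): f(cloud(cam(n)).reshape(-1,3),S,n)
# image of holes in wrist: dark/blue blobs within cover
c=cam('wrist');P=cloud(c);q=P.reshape(-1,3)
a=np.radians(10);x=np.array([np.cos(a),np.sin(a)]);u=np.array([-x[1],x[0]])
o=np.array([.4978,-.0701])
# ray intersections with cover top plane z=.150
I=c['image'].astype(int); nonY=~((I[:,:,2]>100)&(I[:,:,0]<.55*I[:,:,1]))
v,w=np.nonzero(nonY); H=np.array([at_z(c,(i,j),.1502) for i,j in zip(w,v)]); L=np.c_[(H[:,:2]-o)@x,(H[:,:2]-o)@u]*1000
for s in(-104,104):
    k=np.hypot(L[:,0],L[:,1]-s)<10; b=L[k]; print('hole',s,k.sum(),b.mean(0),(b.min(0)+b.max(0))/2,np.ptp(b,axis=0))
```

```text
d (0.044, 0.054) 84 med [ 0.5179 -0.1673  0.0492] mid [ 0.5184 -0.1691  0.0486] ext [14.3 13.   9.4]
d (0.056, 0.07) 32 med [ 0.5181 -0.1687  0.0606] mid [ 0.5184 -0.1692  0.0606] ext [6.3 7.2 7.2]
d (0.044, 0.054) 118 med [0.4805 0.0336 0.0496] mid [0.4803 0.034  0.0498] ext [14.6 15.5  7.5]
d (0.056, 0.07) 39 med [0.4805 0.0334 0.0606] mid [0.4806 0.0332 0.061 ] ext [6.5 7.6 7.3]
scene (0.044, 0.054) 22 med [ 0.5147 -0.1676  0.0492] mid [ 0.5162 -0.1692  0.0486] ext [15.3 17.1  9.2]
scene (0.056, 0.07) 6 med [ 0.5186 -0.1683  0.0608] mid [ 0.5175 -0.1693  0.0602] ext [6.1 5.8 5.3]
scene (0.044, 0.054) 26 med [0.4785 0.0374 0.049 ] mid [0.4791 0.0361 0.0488] ext [15.8 15.3  7.1]
scene (0.056, 0.07) 9 med [0.4784 0.0357 0.0601] mid [0.4791 0.036  0.0603] ext [6.5 6.8 8.5]
hole -104 97 [  -0.21931035 -102.42530853] [  -0.16287786 -102.46564297] [7.60401742 7.65071417]
hole 104 86 [ -0.30516129 102.65856668] [ -0.26347384 102.61736571] [7.56184427 6.82326303]
```

```bash
python3 -m creep '[[[-2,2,0],[0,0,-0.012]],[[0,0,25],[0,0,0]],[[0,0,25],[0,0,0]],[[0,0,18],[0,0,0]],[[0,0,0],[0,0,0]],[[0,0,0],[0,0,0]],[[0,0,0],[0,0,0]]]'
python3 - <<'E'
from h import *
plan([.5,-.068,.0885],down(np.radians(100.6)),1)
a=np.radians(10.5);x=np.array([np.cos(a),np.sin(a)]);u=np.array([-x[1],x[0]])
ims=[]
for n in('wrist','scene'):
    c=cam(n); P=cloud(c).reshape(-1,3);I=c['image'].reshape(-1,3).astype(int)
    m=(I[:,2]>110)&(I[:,1]>70)&(I[:,0]<.5*I[:,1])&(abs(P[:,1]+.07)<.14)&(abs(P[:,0]-.5)<.08)&(P[:,2]>.06)&(P[:,2]<.1)
    b=P[m];ce=b.mean(0);_,_,V=np.linalg.svd(b-ce,full_matrices=False);nn=V[2]*np.sign(V[2][2]);b=b[abs((b-ce)@nn)<.004]
    r=cv2.minAreaRect(np.ascontiguousarray(b[:,:2],np.float32));print(n,len(b),nn.round(4),ce[2].round(4),r)
    if n=='wrist':
        zt=ce[2];o=np.array(r[0]);J=c['image'].astype(int);nonY=~((J[:,:,2]>100)&(J[:,:,0]<.55*J[:,:,1]))
        v,w=np.nonzero(nonY);H=np.array([at_z(c,(i,j),zt) for i,j in zip(w,v)]);L=np.c_[(H[:,:2]-o)@x,(H[:,:2]-o)@u]*1000
        h=[]
        for s in(-104,104):
            b=L[np.hypot(L[:,0],L[:,1]-s)<10];g=(b.min(0)+b.max(0))/2;h.append(o+(g[0]*x+g[1]*u)/1000);print('hole',s,len(b),g,h[-1])
        d=h[1]-h[0];print('mid',(h[0]+h[1])/2,'yaw',np.degrees(np.arctan2(-d[0],d[1])))
        K=np.array
        ims.append(c['image'][110:260,60:460])
    else: ims.append(c['image'][150:250,210:343])
cv2.imwrite('pics/k.png',np.vstack([cv2.resize(ims[0],(760,285)),cv2.resize(ims[1],(420,315)) if 0 else cv2.copyMakeBorder(cv2.resize(ims[1],(420,312)),0,0,0,340,0)]))
E
```

```text
clock: 20.27
eef_pos: [0.5023, -0.0668, 0.0909]
tool_rot: [-0.093, 0.996, -0.0, -0.0]
ft_force: [-0.4, 0.0, -1.2]
grip_width: 0.0129
grasp_force: 59.0
1 x [[2.5,-0.7,2.4],[-0.0004,-0.0003,0.0017]]
wrist 27097 [-4.9e-03 -5.0e-04  1.0e+00] 0.0844 ((0.5008057355880737, -0.06776804476976395), (0.0595204196870327, 0.2340584248304367), 10.749561309814453)
hole -104 91 [  -1.21778494 -102.11313557] [ 0.51821698 -0.16839321]
hole 104 87 [ -1.93519186 101.28436105] [0.48044534 0.03146764]
mid [ 0.49933116 -0.06846279] yaw 10.702088123568211
scene 1101 [-8.e-03  2.e-04  1.e+00] 0.084 ((0.49950888752937317, -0.06706973910331726), (0.06166890636086464, 0.2355646789073944), 10.691731452941895)
```

View pics/k.png

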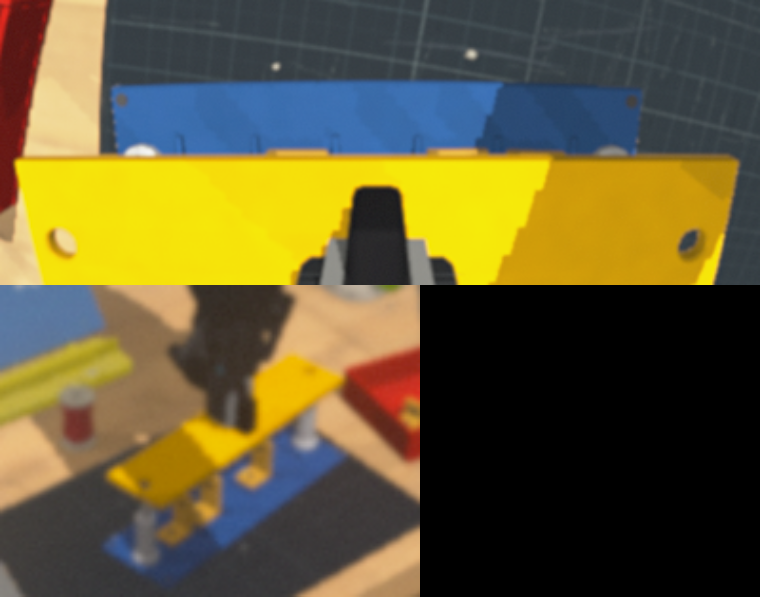

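```bash
python3 -m creep '[[[0.9,0.5,0],[0,0,0.002]],[[0,0,6],[0,0,0]],[[0,0,6],[0,0,0]],[[0,0,4],[0,0,0]],[[0,0,2],[0,0,0]],[[0,0,0],[0,0,0]],[[0,0,0],[0,0,0]]]'
python3 - <<'E'
from h import *
for n in('wrist','scene'):
    c=cam(n); P=cloud(c).reshape(-1,3);I=c['image'].reshape(-1,3).astype(int)
    m=(I[:,2]>110)&(I[:,1]>70)&(I[:,0]<.5*I[:,1])&(abs(P[:,1]+.07)<.14)&(abs(P[:,0]-.5)<.08)&(P[:,2]>.045)&(P[:,2]<.1)
    b=P[m];ce=b.mean(0);_,_,V=np.linalg.svd(b-ce,full_matrices=False);nn=V[2]*np.sign(V[2][2]);b=b[abs((b-ce)@nn)<.004]
    r=cv2.minAreaRect(np.ascontiguousarray(b[:,:2],np.float32));print(n,len(b),nn.round(4),ce[2].round(4),r)
    cv2.imwrite('pics/l_%s.png'%n,c['image'])
a=cv2.imread('pics/l_wrist.png')
z=[cv2.resize(a[195:275,x:x+80],(400,400),interpolation=cv2.INTER_CUBIC) for x in(60,390)]
cv2.imwrite('pics/l.png',np.hstack(z))
o=bot.get_obs();print(o['ft_force'],o['ft_torque'],o['eef_pos'])
E
```

```text
clock: 21.25
eef_pos: [0.5005, -0.0664, 0.072]
tool_rot: [-0.092, 0.996, 0.0, -0.001]
ft_force: [0.6, -0.6, -1.6]
grip_width: 0.0134
grasp_force: 59.0
wrist 27043 [-5.e-04 -5.e-04  1.e+00] 0.0656 ((0.4989456832408905, -0.06741560995578766), (0.05937435105443001, 0.23335878551006317), 10.642660140991211)
scene 1111 [-0.0013  0.0017  1.    ] 0.0654 ((0.49767693877220154, -0.06690064072608948), (0.06260605156421661, 0.236611470580101), 10.24556827545166)
[ 0.82684648 -0.49748039 -2.55606836] [-0.01752921 -0.00423501 -0.01318539] [ 0.50054756 -0.06641992  0.07205058]
```

View pics/l.png

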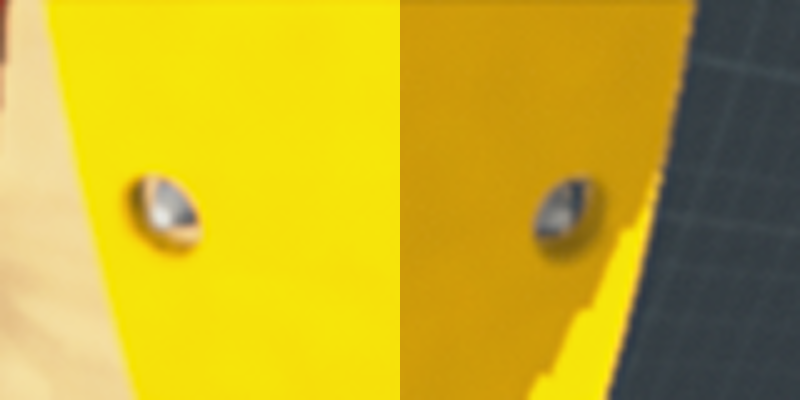

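```bash
python3 -m creep '[[[0,0,2],[0,0,0]],[[0,0,2],[0,0,0]],[[0,0,2],[0,0,0]],[[0,0,1.5],[0,0,0]],[[0,0,0],[0,0,0]],[[0,0,0],[0,0,0]]]'; python3 -m creep '[[[0,0,1],[0,0,0]],[[0,0,1],[0,0,0]],[[0,0,0],[0,0,0]],[[0,0,0],[0,0,0]]]'
```

```text
clock: 22.1
eef_pos: [0.5004, -0.0664, 0.0644]
tool_rot: [-0.092, 0.996, 0.0, -0.001]
ft_force: [-0.6, -0.1, -1.6]
grip_width: 0.013
grasp_force: 59.0
clock: 22.6
eef_pos: [0.5003, -0.0664, 0.0623]
tool_rot: [-0.092, 0.996, 0.0, -0.001]
ft_force: [-0.2, -0.3, -1.6]
grip_width: 0.0131
grasp_force: 59.0
```

Still free; underside about 0.050. Continue until contact.

```bash
python3 -m creep '[[[0,0,0.6],[0,0,0]],[[0,0,0],[0,0,0]],[[0,0,0],[0,0,0]]]'; python3 -m creep '[[[0,0,0.6],[0,0,0]],[[0,0,0],[0,0,0]],[[0,0,0],[0,0,0]]]';python3 -m creep '[[[0,0,0.6],[0,0,0]],[[0,0,0],[0,0,0]],[[0,0,0],[0,0,0]]]'
```

```text
clock: 22.98
eef_pos: [0.5004, -0.0664, 0.062]
tool_rot: [-0.092, 0.996, -0.0, -0.001]
ft_force: [-0.9, -0.1, 0.4]
grip_width: 0.0128
grasp_force: 59.5
clock: 23.35
eef_pos: [0.5004, -0.0664, 0.0619]
tool_rot: [-0.092, 0.996, -0.0, -0.001]
ft_force: [-1.5, 1.0, 5.4]
grip_width: 0.0128
grasp_force: 60.3
clock: 23.72
eef_pos: [0.5005, -0.0664, 0.0619]
tool_rot: [-0.092, 0.996, -0.0, -0.001]
ft_force: [-3.9, 1.3, 9.9]
grip_width: 0.013
grasp_force: 60.9
```

```bash
python3 -m creep '[[[0,0,-0.8],[0,0,0]],[[0,0,0],[0,0,0]],[[0,0,0],[0,0,0]],[[0,0,0],[0,0,0]]]' 44; python3 -m creep '[[[0,0,-8],[0,0,0]],[[0,0,-20],[0,0,0]],[[0,0,-40],[0,0,0]],[[0,0,-50],[0,0,0]],[[0,0,-30],[0,0,0]],[[0,0,0],[0,0,0]]]'
python3 - <<'E'
from h import *
for n in('wrist','scene'):
    c=cam(n); P=cloud(c).reshape(-1,3);I=c['image'].reshape(-1,3).astype(int)
    m=(I[:,2]>110)&(I[:,1]>70)&(I[:,0]<.5*I[:,1])&(abs(P[:,1]+.07)<.14)&(abs(P[:,0]-.5)<.08)&(P[:,2]>.047)&(P[:,2]<.08)
    b=P[m];ce=b.mean(0);_,_,V=np.linalg.svd(b-ce,full_matrices=False);nn=V[2]*np.sign(V[2][2]);b=b[abs((b-ce)@nn)<.004]
    print(n,len(b),nn.round(4),ce[2].round(4),cv2.minAreaRect(np.ascontiguousarray(b[:,:2],np.float32)))
    cv2.imwrite('pics/m_%s.png'%n,c['image'])
a=cv2.imread('pics/m_wrist.png');b=cv2.imread('pics/m_scene.png')
cv2.imwrite('pics/m.png',np.hstack([cv2.resize(a[20:320,56:456],(400,300)),cv2.resize(b[140:260,210:370],(400,300))]))
E
```

```text
clock: 24.22
eef_pos: [0.5003, -0.0664, 0.0611]
tool_rot: [-0.092, 0.996, 0.0, -0.001]
ft_force: [-1.3, -0.9, 0.1]
grip_width: 0.0432
grasp_force: 0.0
clock: 24.98
eef_pos: [0.5027, -0.0666, 0.2128]
tool_rot: [-0.092, 0.996, -0.001, 0.002]
ft_force: [-0.0, -0.7, -1.0]
grip_width: 0.0438
grasp_force: 0.0
wrist 10582 [ 3.6e-03 -2.0e-04  1.0e+00] 0.0555 ((0.4987219572067261, -0.06761178374290466), (0.05843991041183472, 0.23286819458007812), 10.611187934875488)
scene 1119 [-0.0047  0.001   1.    ] 0.0553 ((0.4984911382198334, -0.06691449880599976), (0.06175544485449791, 0.2371409833431244), 10.305459976196289)
```

View pics/m.png

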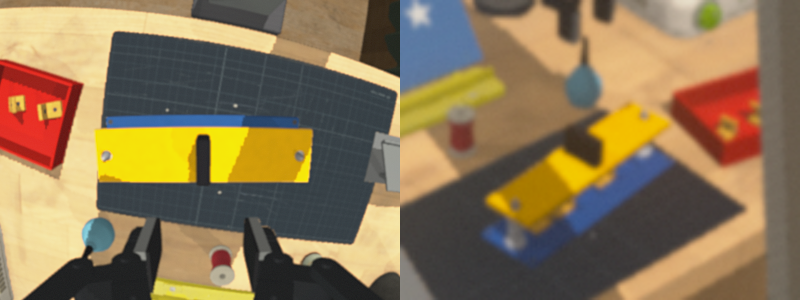

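The cover lies level with its top at 0.0555 m, as it should when fully down, and both pins show through its holes. The two bad brackets are in the bin, and the bottle, spool and blower are where they were.

```bash
python3 -c "
from workcell import workorder
print(workorder.job_done())"
```

```text
the job is handed in; nothing more can be done
None
```

The job is handed in at about 25 s on the clock: both bad brackets are in the reject bin, the three good ones were left standing in the tray, and the cover is level and fully down on both studs.

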